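# Comb the chopsticks straight and clip the comb away

### The job

The chopsticks in the black tray lie crooked: take the blue hand comb and comb them, touching them with the comb only, until all four lie flat in the tray in neat separate rows, parallel to its long sides with a clear gap between neighbours. Then press the comb fully home in its dock, so that both spring clips snap closed over the ends of its bar, and let go. Leave the can, the dip cups and the bell where they are.

Things in the scene. Friction and masses are not known exactly. Their poses are not given: they have to be found in the camera images.
- tray_floor (a point): centre of the floor of a shallow black tray with a dark grey steel rim, fixed to the worktop. Inside it measures 200 mm along its x and 290 mm along its y (the long way); the floor lies 4 mm above the worktop, the rim, 5 mm thick, stands 10 mm above the floor. The chopsticks start towards its -y end wall, with at least 90 mm free at the +y end
- stick1_mid (a point): loose square wooden chopstick no. 1, 150 mm long, 8 mm by 8 mm, 14 g, rounded ends, a red band near its +y end; the point is its centre; y runs along it, z up; it starts lying on the tray's floor, crooked
- stick2_mid (a point): loose square wooden chopstick no. 2, 150 mm long, 8 mm by 8 mm, 14 g, rounded ends, a red band near its +y end; the point is its centre; y runs along it, z up; it starts lying on the tray's floor, crooked
- stick3_mid (a point): loose square wooden chopstick no. 3, 150 mm long, 8 mm by 8 mm, 14 g, rounded ends, a red band near its +y end; the point is its centre; y runs along it, z up; it starts lying on the tray's floor, crooked
- stick4_mid (a point): loose square wooden chopstick no. 4, 150 mm long, 8 mm by 8 mm, 14 g, rounded ends, a red band near its +y end; the point is its centre; y runs along it, z up; it starts lying on the tray's floor, crooked
- comb_grip (a point): loose blue hand comb (about 160 g), first standing upright on the worktop: centre of its grip block, 60 mm along x, 16 mm along y (take it from above across these 16 mm), reaching 22 mm above and 24 mm below the point. The point is 58 mm above the undersides of the fins, which it stands on. z up. The comb is the same after a half turn about z
- comb_fins (a point): centre of the comb's underside. Six upright blue fins, 5 mm thick in x, 80 mm long in y with rounded noses, 25 mm high, stand at x = -62.5, -37.5, -12.5, 12.5, 37.5 and 62.5 mm: between them five open lanes 20 mm wide run along y, 22 mm high
- comb_bar (a point): middle of the comb's steel bar, 28 mm above the undersides of the fins: 12 mm thick, along the comb's x from -80 to +80 mm, ends chamfered; a 24 mm wide web lies under it between the end fins
- dock_base (a point): the comb's dock, fixed to the worktop: centre of the top of its grey base plate, 196 mm along x, 90 mm along y, 6 mm above the worktop. A sprung steel clip, 30 mm wide in y, stands at each x end. Home, the comb's fins stand on the plate, its bar runs along this x (either half turn is right) and its grip point is 58 mm above this point
- dock_mouth (a point): middle between the lips of the dock's clips, 38.5 mm above the plate. The lips are 152 mm apart; above them the mouth flares to 170 mm or more, 61 mm above the plate. Pressed straight down (about 10 to 20 N), the comb's bar ends spread the clips, which then snap closed over them
- clip_far (a joint): how far the dock's +x clip is sprung outward, m: 0 closed, 0.010 widest; its spring closes it
- clip_near (a joint): the same for the dock's -x clip
- can: drinks can, 66 mm wide, 115 mm high, a bystander; origin at its underside
- dip_red: lidded cup of red dip, 69 mm wide, 34 mm high, a bystander; origin at its underside
- dip_white: lidded cup of white dip, 69 mm wide, 34 mm high, a bystander; origin at its underside
- call_bell: counter call bell, 82 mm wide, 67 mm high, a bystander; origin at its underside

How it is judged:
On the way:
1. all four chopsticks lie flat in the tray, within 8 degrees of its long sides and at least 12 mm from each other between centre lines (angle between the y axis of each of stick1_mid, stick2_mid, stick3_mid, stick4_mid and the y axis of tray_floor, either way round below 0.14 rad and x of stick1_mid in the frame of tray_floor between -0.1 and 0.1 m and y of stick1_mid in the frame of tray_floor between -0.15 and 0.15 m and z of stick1_mid in the frame of tray_floor between -0.001 and 0.0065 m and x of stick2_mid in the frame of tray_floor between -0.1 and 0.1 m and y of stick2_mid in the frame of tray_floor between -0.15 and 0.15 m and z of stick2_mid in the frame of tray_floor between -0.001 and 0.0065 m and x of stick3_mid in the frame of tray_floor between -0.1 and 0.1 m and y of stick3_mid in the frame of tray_floor between -0.15 and 0.15 m and z of stick3_mid in the frame of tray_floor between -0.001 and 0.0065 m and x of stick4_mid in the frame of tray_floor between -0.1 and 0.1 m and y of stick4_mid in the frame of tray_floor between -0.15 and 0.15 m and z of stick4_mid in the frame of tray_floor between -0.001 and 0.0065 m and (x of stick2_mid in the frame of stick1_mid above 0.012 m or x of stick2_mid in the frame of stick1_mid below -0.012 m) and (x of stick3_mid in the frame of stick1_mid above 0.012 m or x of stick3_mid in the frame of stick1_mid below -0.012 m) and (x of stick3_mid in the frame of stick2_mid above 0.012 m or x of stick3_mid in the frame of stick2_mid below -0.012 m) and (x of stick4_mid in the frame of stick1_mid above 0.012 m or x of stick4_mid in the frame of stick1_mid below -0.012 m) and (x of stick4_mid in the frame of stick2_mid above 0.012 m or x of stick4_mid in the frame of stick2_mid below -0.012 m) and (x of stick4_mid in the frame of stick3_mid above 0.012 m or x of stick4_mid in the frame of stick3_mid below -0.012 m)), for 0.2 s.
At the end, for the whole second after the job is handed in: All four chopsticks rest flat in the tray, within 8 degrees of its long sides, 12 mm or more between centre lines; the comb is at rest upright in the dock, grip point under 60.5 mm above the plate, within 6 mm along, 12 mm across and 0.12 rad of the dock, both clips under 3 mm (all of step 1 and x of comb_grip in the frame of dock_base between -0.006 and 0.006 m and y of comb_grip in the frame of dock_base between -0.012 and 0.012 m and z of comb_grip in the frame of dock_base below 0.0605 m and angle between the x axis of comb_grip and the x axis of dock_base, either way round below 0.12 rad and angle between comb_grip's own z axis and vertical below 0.08 rad and value of joint each of clip_far, clip_near below 0.003 m and linear speed of each of stick1, stick2, stick3, stick4, comb below 0.02 m/s); the robot touches nothing.
It fails at once if the gripper or arm touches a chopstick (contact force between any of the fingers, the arm and stick1 above 0.3 N or contact force between any of the fingers, the arm and stick2 above 0.3 N or contact force between any of the fingers, the arm and stick3 above 0.3 N or contact force between any of the fingers, the arm and stick4 above 0.3 N).
It fails at once if a bystander (can, either dip cup, call bell) is moved more than 20 mm (distance of any of can, dip_red, dip_white, call_bell from where it was at the start of the episode above 0.02 m).
It also fails if it takes over 72 s, if anything falls off the work surface, if the arm or the gripper's body presses on something with over 40 N, if the wrist force passes 120 N, or if a joint passes its speed limit or range.

### The arm

A 6-joint arm with a two-finger parallel gripper is mounted at the origin on a cart in front of the work surface, level with it; the furniture and walls round the work are solid. World frame = base frame: x ahead of the robot, y to its left, z up, the work surface at z = 0. Lengths are in m, angles in rad, forces in N, time in s.
With the tool pointing down it reaches from about 0.25 to 0.725 m from the base axis. Payload 4 kg.
Tool frame: the origin (TCP) lies on the centre line of the jaws, within the pads' length; the fingertips stand tip_reach ahead of it and the grasp point (between the pads) lies 5 mm behind it (tip_reach is the distance from the TCP to the fingertips, in m); z points along the fingers, y is the direction in which the jaws open and shut (so a half turn about z gives the same grasp; the last joint's range is limited). The gripper opens to 85 mm and grips with 20 to 120 N. Pads are 22 mm wide; open, the fingers measure 114 mm over their backs; the gripper's body (76 mm by 85 mm) begins 54 mm behind the grasp point. The pads swing forward as they close: fully open they stand 13 mm farther back than shut.
Start: joints at [-1.35, 0.241, 0.005, 1.335, 0, 1.571], TCP at [0.11, -0.488, 0.245] pointing down, gripper open.
Joint ranges: [-2.72, 2.72], [-1.05, 1.87], [-1.09, 1.28], [-1.99, 2.15], [-1.42, 1.44], [-3.14, 3.14]. Speed limits (rad/s): [2.79, 2.79, 3.14, 3.14, 3.14, 3.14].

### API

Orientations are given as a unit quaternion [x, y, z, w].
In Python, from workcell import * gives the robot as it stands.
- The arm moves only by the tool arm_command, never from a script. Its arguments are lists of equal length, an entry for each row: "translation": the shift along the tool's x, y, z in cm, a list of three; "turn": the turn about the tool's z in rad; "hand": the closure, from 0 (fully open) to 1 (shut). In form: {"translation": [[x, y, z], ...], "turn": [turn, ...], "hand": [hand, ...]}. A call has 1 to 5 rows; each row is the pose to reach, as a shift and turn from the pose commanded when the call began, along the tool's axes at that moment; what a row does not reach only later rows make up. A row lasts 1/12 s, in which the tool goes at most 41.7 mm and 7.16 degrees, less where a joint would pass 70% of its speed; a pose out of reach is approached as far as the arm can. A call with a gripper value outside its range is refused whole. The fingers move at their own pace and stop on an object; the grip force is fixed at half the most. Time passes only in rows, so rows that repeat a pose let the fingers close. It gives the time, the measured TCP pose, the force and the opening at its end, in the units of the state.
- get_obs(): the state, without advancing time (a new reading comes with each control period).
- camera(name): name is "scene" or "top" or "wrist"; returns (picture, depth): 480x640x3 uint8, red, green, blue; 480x640 float32, m along the optical axis (not along the pixel's ray), 0 where there is no reading.
- camera_info(name): a dict with "mtx" (3x3 intrinsics, pixels), "world_to_cam" (4x4, takes a point from world to camera coordinates). Camera axes: x right, y down, z forward; pixel columns grow to the right and rows downward; lengths in m; the calibration is good to about 2 mm. A picture is of the moment at which its call begins: read the wrist's pose just before it. camera_info takes no time and is no camera call; for the wrist camera it gives the pose at the moment of the call.
- job_done(): hands the job in, once; it reports no verdict.
Trained networks look in the newest picture that a camera, given by its name, has taken for a name from the list of things; names that differ only in an ending like _2 or _b are one class to them, and where a whole thing is asked for, a point or a joint stands for the part that bears it (a point fixed in the world has none). Each returns a list of dicts, best first, with "conf" (0 to 1); they miss things now and then, are a little off and sometimes report something else, mostly with a low value. They report only what shows in the picture. A call takes as long as a camera call.
- search_frame(camera, name): "location" ([row, column] in pixels, amid what is visible of it).
- spot_point(camera, name): "location" ([row, column] in pixels: a listed point, or the origin of a listed thing).
The state is a dict: "clock": time; "joint_pos": joint angles; "joint_vel": joint speeds; "tau": joint torques, N m; "eef_pos": TCP position; "tool_rot": TCP orientation; "ft_force": force on the tool from outside, world axes, zero at the start; "ft_torque": the same for the moment, N m; "grip_width": finger opening in m.
Only numpy, scipy, OpenCV 4.12 (cv2) and the standard library are available. Lean on these libraries where they do the work, as an engineer would, in place of code of your own. Each camera call takes 0.05 s, during which the arm holds its last target. There are 200 camera calls.

## Working session

There is one attempt and no reset: what is moved stays moved. The work goes in short steps, Python scripts to look and compute and a tool call to move; the robot and the scene stay as the last step left them, time stands still between calls to the robot, and variables do not carry over. Pictures are saved under pics/ and viewed, about 8 in all and at most 12, crops included, and the job is handed in when it is done.

Besides the shell and the picture viewer there is one more tool, called after "Request:" as a command line: name --pt "numbers of a row" for each row, then --argument value for the rest. arm_command: Moves the arm, as the interface text tells. Its arguments: {"type":"object","properties":{"translation":{"type":"array","items":{"type":"array","items":{"type":"number"}}},"turn":{"type":"array","items":{"type":"number"}},"hand":{"type":"array","items":{"type":"number"}}},"required":["translation","turn","hand"]}

```bash
mkdir -p pics; ls
cat > h.py <<'E'
from workcell import *
import numpy as np, cv2
def world(cam,rc,depth=None,z=None):
    i=camera_info(cam);K=np.array(i["mtx"]);T=np.linalg.inv(np.array(i["world_to_cam"]))
    r,c=rc;d=np.linalg.inv(K)@[c,r,1.0];
    if z is None: p=d*depth
    else:
        dw=T[:3,:3]@d;p=d*((z-T[2,3])/dw[2])
    return T[:3,:3]@p+T[:3,3]
def save(n,im): cv2.imwrite("pics/"+n+".png",cv2.cvtColor(im,cv2.COLOR_RGB2BGR))
E
python3 - <<'E'
from h import *
o=get_obs();print(o)
im,d=camera("top");save("top0",im)
for n,z in [("tray_floor",.004),("comb_grip",.058),("comb_bar",.028),("dock_base",.006),("dock_mouth",.0445),("can",0),("dip_red",0),("dip_white",0),("call_bell",0),("stick1_mid",.008)]:
    for r in spot_point("top",n)[:4]: print(n,np.round(r["location"],1),round(r["conf"],2),world("top",r["location"],z=z).round(4))
print(camera_info("top"))
try: print(tip_reach)
except Exception as e: print(e)
E
```

```text
pics
{'clock': 0.0, 'joint_pos': array([-1.35002189e+00,  2.41429472e-01,  3.70356569e-03,  1.33521102e+00,
        1.24906116e-05,  1.57079231e+00]), 'joint_vel': array([-0.00038952, -0.00126767, -0.00032953,  0.00028782,  0.00067405,
        0.00057274]), 'tau': array([-7.64932647e-04, -3.72314537e+01,  2.52409065e+01,  1.69297820e-02,
       -6.07330139e-05,  7.66891787e-06]), 'eef_pos': array([ 0.10936103, -0.48726104,  0.24439682]), 'tool_rot': array([ 9.93912725e-01,  1.10165101e-01, -1.11698350e-04, -1.06447509e-03]), 'ft_force': array([ 0.11460911, -1.17074454,  0.33830526]), 'ft_torque': array([-0.00540058, -0.02918207, -0.02877439]), 'grip_width': 0.08538792451329058}
tray_floor [241.2 378.8] 0.71 [ 0.5252 -0.1648  0.004 ]
comb_grip [267.4 275.1] 0.75 [0.4969 0.1676 0.058 ]
comb_grip [283.2 227.3] 0.64 [0.4809 0.314  0.058 ]
comb_bar [268.8 278.1] 0.72 [0.5001 0.1593 0.028 ]
dock_base [288.9 229.6] 0.76 [0.4779 0.3143 0.006 ]
dock_mouth [285.3 228.5] 0.61 [0.478  0.3127 0.0445]
dock_mouth [267.5 275.8] 0.22 [0.5005 0.1655 0.0445]
can [222.3 276.7] 0.4 [ 0.6598  0.1314 -0.    ]
dip_red [248.1 462. ] 0.95 [ 0.4464 -0.4122  0.    ]
dip_red [241.  397.5] 0.2 [ 0.5141 -0.2228  0.    ]
dip_white [223.9 276. ] 0.93 [0.655  0.1347 0.    ]
call_bell [281.  172.5] 0.67 [0.543  0.4788 0.    ]
stick1_mid [251.  399.3] 0.69 [ 0.4787 -0.2173  0.008 ]
stick1_mid [223.9 393.5] 0.51 [ 0.5693 -0.2243  0.008 ]
{'mtx': array([[594.01868832,   0.        , 315.23397483],
       [  0.        , 594.01868832, 240.83585568],
       [  0.        ,   0.        ,   1.        ]]), 'world_to_cam': array([[-0.22784081, -0.97363957,  0.01070304,  0.15693495],
       [-0.91620118,  0.21065243, -0.3408826 ,  0.51843664],
       [ 0.32964216, -0.0874731 , -0.94004495,  1.66465935],
       [ 0.        ,  0.        ,  0.        ,  1.        ]])}
0.014
```

View pics/top0.png

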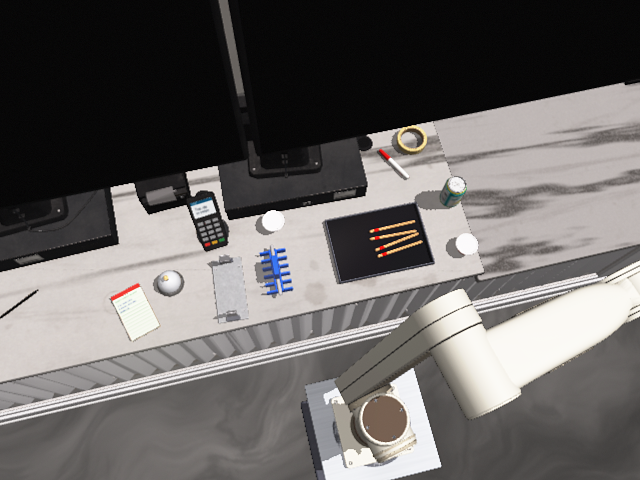

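```bash
cat >> h.py <<'E'
from scipy.spatial.transform import Rotation as R
def delta(p,yaw=None):
    "tool-frame shift in cm, and turn, to TCP p with tool x at world angle yaw"
    o=get_obs();r=R.from_quat(o["tool_rot"]);s=r.inv().apply(np.array(p)-o["eef_pos"])*100
    m=r.as_matrix();y0=np.arctan2(m[1,0],m[0,0])
    t=None if yaw is None else -((yaw-y0+np.pi/2)%np.pi-np.pi/2)
    return s.round(2),"yaw",round(y0,4),"turn",t,"pos",o["eef_pos"].round(4),"z",m[:,2].round(4),"t",o["clock"]
E
python3 - <<'E'
from h import *
print(delta([.46,-.17,.30],0))
im,d=camera("scene");save("scene0",im)
im,d=camera("top")
# height map of the crop: print max height around scene
i=camera_info("top");K=i["mtx"];T=np.linalg.inv(i["world_to_cam"])
v,u=np.mgrid[:480,:640];P=np.linalg.inv(K)@np.stack([u.ravel(),v.ravel(),np.ones(u.size)])*d.ravel();W=(T[:3,:3]@P).T+T[:3,3]
H=W.reshape(480,640,3);np.save("H.npy",H)
for r,c in [(150,150),(140,330),(100,330),(190,455),(220,273),(244,466),(284,168),(190,290),(220,205),(140,410)]: print((r,c),H[r,c].round(3))
E
```

```text
(array([ 41.16, -23.34,  -5.47]), 'yaw', np.float64(0.2208), 'turn', np.float64(0.22078851887626194), 'pos', array([ 0.1095, -0.4879,  0.2453]), 'z', array([ 0.,  0., -1.]), 't', 0.55)
(150, 150) [0.312 0.288 1.155]
(140, 330) [0.31  0.082 1.1  ]
(100, 330) [0.311 0.085 1.186]
(190, 455) [ 0.597 -0.41   0.112]
(220, 273) [0.656 0.142 0.034]
(244, 466) [ 0.447 -0.416  0.035]
(284, 168) [0.521 0.485 0.048]
(190, 290) [0.713 0.074 0.101]
(220, 205) [0.662 0.338 0.128]
(140, 410) [ 0.848 -0.361  0.001]
```

View pics/scene0.png

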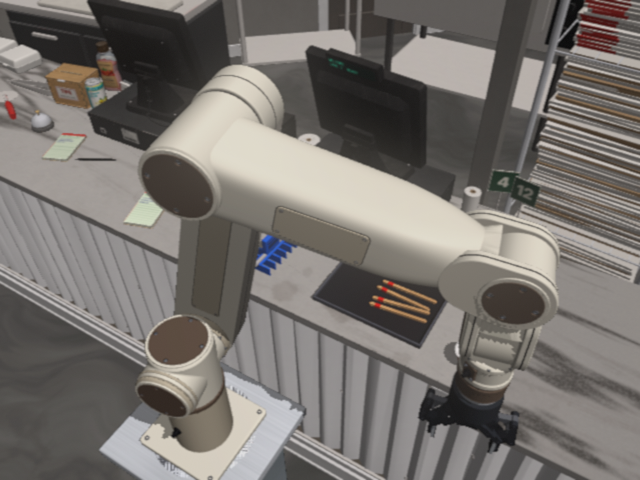

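Request:
arm_command --pt "3.4 -1.9 -1" --pt "6.9 -3.9 -2" --pt "10.3 -5.8 -3" --pt "13.7 -7.8 -4" --pt "17.2 -9.7 -5" --turn '[0,0,0,0,0]' --hand '[0,0,0,0,0]'

```text
clock: 1.07
eef_pos: [0.2568, -0.3542, 0.2959]
tool_rot: [0.994, 0.11, 0.0, 0.0]
ft_force: [0.8, -0.9, 0.9]
grip_width: 0.0851
```

Request:
arm_command --pt "3.4 -1.9 0" --pt "6.9 -3.9 0" --pt "10.3 -5.8 0" --pt "13.7 -7.8 0" --pt "17.2 -9.7 0" --turn '[0,0,0,0,0]' --hand '[0,0,0,0,0]'

```text
clock: 1.48
eef_pos: [0.4037, -0.2216, 0.2957]
tool_rot: [0.994, 0.11, 0.0, 0.0]
ft_force: [0.2, -1.4, -0.0]
grip_width: 0.0856
```

Request:
arm_command --pt "3.4 -1.9 0" --pt "6.8 -3.9 -0.5" --pt "6.8 -3.9 -0.5" --pt "6.8 -3.9 -0.5" --turn '[0.1,0.22,0.22,0.22]' --hand '[0,0,0,0]'

```text
clock: 1.82
eef_pos: [0.4618, -0.1687, 0.3002]
tool_rot: [1.0, 0.003, -0.0, 0.0]
ft_force: [-0.8, -0.1, -0.0]
grip_width: 0.0855
```

Run:
```python
from h import *
print(delta([.46,-.17,.30],0))
im,d=camera("wrist");save("w0",im)
print(camera_info("wrist"))
for n,z in [("tray_floor",.004),("stick1_mid",.008)]:
    for r in spot_point("wrist",n)[:4]: print(n,np.round(r["location"],1),round(r["conf"],2),world("wrist",r["location"],z=z).round(4))
```

```text
(array([-0.18,  0.13,  0.02]), 'yaw', np.float64(0.0059), 'turn', np.float64(0.005850172999721348), 'pos', array([ 0.4618, -0.1687,  0.3002]), 'z', array([-0.e+00, -1.e-04, -1.e+00]), 't', 1.8167)
{'mtx': array([[375.93857842,   0.        , 319.62843409],
       [  0.        , 375.93857842, 244.87180832],
       [  0.        ,   0.        ,   1.        ]]), 'world_to_cam': array([[ 4.66005483e-03, -9.99989042e-01, -4.45985306e-04,
        -1.71797477e-01],
       [-9.62579490e-01, -4.60656801e-03,  2.70960338e-01,
         3.93700006e-01],
       [-2.70959423e-01, -8.33393723e-04, -9.62590409e-01,
         5.56682978e-01],
       [ 0.00000000e+00,  0.00000000e+00,  0.00000000e+00,
         1.00000000e+00]])}
tray_floor [150.9 313.1] 0.87 [ 0.5174 -0.163   0.004 ]
stick1_mid [185.  364.1] 0.69 [ 0.4804 -0.2203  0.008 ]
```

View pics/w0.png

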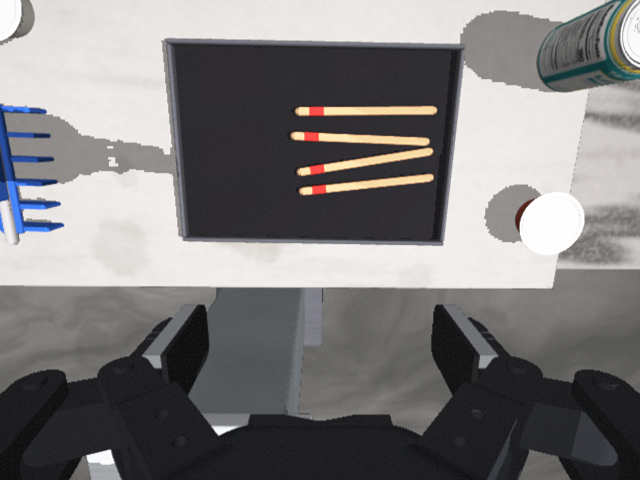

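```bash
cat >> h.py <<'E'
def warp(cam,im,z,x0,x1,y0,y1,s=0.0005):
    "orthographic picture at height z; col->y from y1 down, row->x from x1 down"
    i=camera_info(cam);K=i["mtx"];M=i["world_to_cam"]
    A=np.array([[0,-s,x1],[-s,0,y1],[0,0,z],[0,0,1.]])
    return cv2.warpPerspective(im,np.linalg.inv(K@M[:3]@A),(int((y1-y0)/s),int((x1-x0)/s)))
def sticks(im,cam="wrist",z=.010):
    x0,x1,y0,y1,s=.38,.68,-.35,.02,.0005
    w=warp(cam,im,z,x0,x1,y0,y1);h=cv2.cvtColor(w,cv2.COLOR_RGB2HSV)
    m=((h[...,1]>70)&(h[...,2]>90)&((h[...,0]<35)|(h[...,0]>170))).astype(np.uint8)
    m=cv2.morphologyEx(m,cv2.MORPH_CLOSE,np.ones((5,5)))
    out=[]
    for c in cv2.findContours(m,cv2.RETR_EXTERNAL,cv2.CHAIN_APPROX_NONE)[0]:
        if cv2.contourArea(c)<1000: continue
        (u,v),(a,b),_=cv2.minAreaRect(c);vx,vy=cv2.fitLine(c,cv2.DIST_L2,0,.01,.01)[:2].ravel()
        out.append((round(x1-v*s,4),round(y1-u*s,4),"L",round(max(a,b)*s,3),round(min(a,b)*s,3),"ang from y",round(float(np.arctan(vy/vx)),3)))
    return w,sorted(out)
E
python3 - <<'E'
from h import *
im,d=camera("wrist")
w,o=sticks(im)
for a in o: print(a)
w=warp("wrist",im,.014,.38,.68,-.35,.02)
g=cv2.GaussianBlur(cv2.cvtColor(w,cv2.COLOR_RGB2GRAY),(5,5),0)
m=(g<130).astype(np.uint8)
c=max(cv2.findContours(m,cv2.RETR_EXTERNAL,cv2.CHAIN_APPROX_NONE)[0],key=cv2.contourArea)
m=((g<45)).astype(np.uint8);m=cv2.morphologyEx(m,cv2.MORPH_CLOSE,np.ones((41,41)))
save("rect0",w)
for c in (c,max(cv2.findContours(m,cv2.RETR_EXTERNAL,cv2.CHAIN_APPROX_NONE)[0],key=cv2.contourArea)):
    (u,v),s,a=cv2.minAreaRect(c);print(.68-v*.0005,.02-u*.0005,np.array(s)*.0005,a)
E
```

```text
(0.4841, -0.2196, 'L', 0.15, 0.011, 'ang from y', -0.112)
(0.5163, -0.214, 'L', 0.154, 0.046, 'ang from y', -0.048)
(0.561, -0.2165, 'L', 0.15, 0.01, 'ang from y', -0.013)
0.5220569610595703 -0.16263218688964845 [0.30068842 0.20814589] 0.6254748702049255
0.5220564575195313 -0.16369665527343752 [0.28574707 0.19690892] 0.6804404258728027
```

View pics/rect0.png

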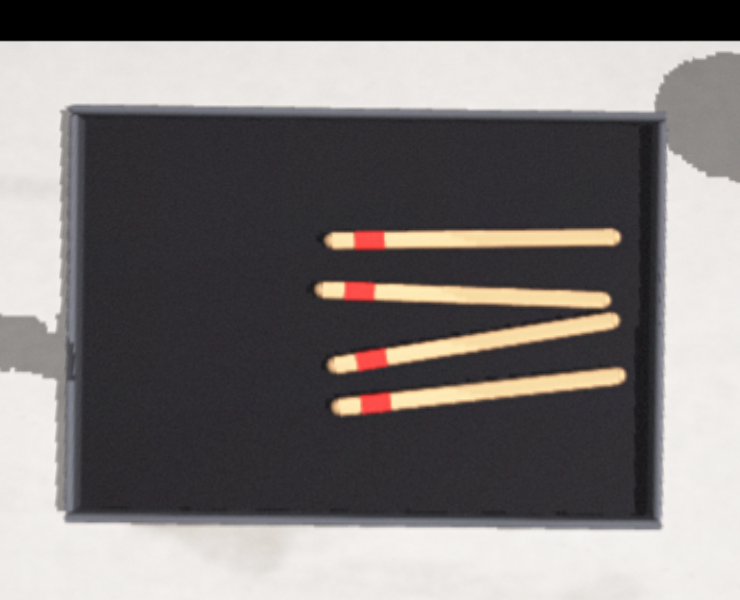

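Request:
arm_command --pt "-0.4 -4 0" --pt "-0.8 -8 0" --pt "-1.2 -12 0" --pt "-1.6 -16 0" --pt "-2 -20 0" --turn '[0,0,0,0,0]' --hand '[0,0,0,0,0]'

```text
clock: 2.43
eef_pos: [0.4394, 0.0146, 0.3006]
tool_rot: [1.0, 0.012, 0.0, -0.007]
ft_force: [0.0, -0.4, -0.6]
grip_width: 0.0853
```

Request:
arm_command --pt "0 -4 0" --pt "0 -8 0" --pt "0 -12 0" --pt "0 -16 0" --pt "0 -19 0" --turn '[0,0,0,0,0]' --hand '[0,0,0,0,0]'

```text
clock: 2.85
eef_pos: [0.445, 0.0441, 0.3021]
tool_rot: [0.999, 0.035, -0.001, -0.023]
ft_force: [-0.8, -0.1, -0.3]
grip_width: 0.0854
```

Run:
```python
from h import *
im,d=camera("wrist");
print(delta([.44,.22,.30],0))
for n,z in [("comb_grip",.058),("comb_bar",.028),("comb_fins",0),("dock_base",.006),("dock_mouth",.0445)]:
    for r in spot_point("wrist",n)[:2]: print(n,np.round(r["location"],1),round(r["conf"],2),world("wrist",r["location"],z=z).round(4))
def fit(w,m,x1,y1,name):
    c=max(cv2.findContours(m.astype(np.uint8),cv2.RETR_EXTERNAL,cv2.CHAIN_APPROX_NONE)[0],key=cv2.contourArea)
    (u,v),s,a=cv2.minAreaRect(c);print(name,x1-v*.0005,y1-u*.0005,np.array(s)*.0005,a)
w=warp("wrist",im,.080,.38,.62,.06,.42);save("rect_c80",w)
w=warp("wrist",im,.006,.34,.64,.05,.42);save("rect_d6",w)
save("w1",im)
# depth-based grip top and dock plate
i=camera_info("wrist");T=np.linalg.inv(i["world_to_cam"]);v,u=np.mgrid[:480,:640]
P=np.linalg.inv(i["mtx"])@np.stack([u.ravel(),v.ravel(),np.ones(u.size)])*d.ravel();W=(T[:3,:3]@P).T+T[:3,3]
W=W[(d.ravel()>0)&(W[:,0]>.38)&(W[:,0]<.62)]
def rect(s,name):
    q=W[s][:,:2];(a,b),sz,ang=cv2.minAreaRect((q*1000).astype(np.float32));print(name,len(q),round(a,1),round(b,1),np.round(sz,1),round(ang,2),"z",np.median(W[s][:,2]).round(4))
z,y=W[:,2],W[:,1]
rect((z>.074)&(z<.088)&(y>.08)&(y<.25),"grip top")
rect((z>.026)&(z<.037)&(y>.08)&(y<.24),"bar/web")
rect((z>.004)&(z<.009)&(y>.24)&(y<.40),"dock plate")
rect((z>.03)&(z<.09)&(y>.24)&(y<.40),"clips")
```

```text
(array([  0.72, -17.55,   1.01]), 'yaw', np.float64(0.0705), 'turn', np.float64(0.07048484148027345), 'pos', array([0.4452, 0.0442, 0.3021]), 'z', array([-0.0039,  0.0454, -0.999 ]), 't', 2.9)
comb_grip [144.8 207. ] 0.94 [0.5008 0.1692 0.058 ]
comb_bar [150.6 219.1] 0.79 [0.4944 0.1665 0.028 ]
comb_fins [148.  225.7] 0.75 [0.4962 0.1678 0.    ]
dock_base [154.4  95. ] 0.57 [0.4785 0.3155 0.006 ]
dock_mouth [110.7 588.5] 0.72 [ 0.5574 -0.1896  0.0445]
dock_mouth [157.2  72.8] 0.65 [0.4771 0.3148 0.0445]
grip top 1215 497.7 168.1 [16.3 59.8] 88.27 z 0.08
bar/web 2530 519.4 168.0 [ 78.5 203.1] 87.67 z 0.0291
dock plate 12194 477.7 315.7 [ 91.5 192.9] 86.38 z 0.0065
clips 3368 503.3 327.0 [ 60.9 230.6] 85.25 z 0.0727
```

View pics/w1.png

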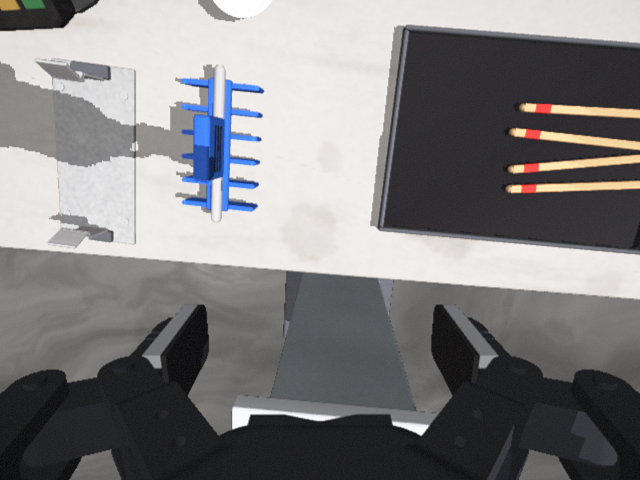

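Run:
```python
from h import *
o=get_obs();print(o["joint_pos"].round(3),o["joint_vel"].round(3))
```

```text
[ 7.000e-02  1.170e-01 -1.000e-03  1.454e+00  4.600e-02  3.141e+00] [ 0.005 -0.003  0.001 -0.002  0.002  0.001]
```

Request:
arm_command --pt "0 0 0" --pt "0 0 0" --pt "0 0 0" --pt "0 0 0" --pt "0 0 0" --turn '[-0.125,-0.25,-0.375,-0.5,-0.62]' --hand '[0,0,0,0,0]'

```text
clock: 3.57
eef_pos: [0.4447, 0.0449, 0.3021]
tool_rot: [0.939, 0.342, 0.006, -0.022]
ft_force: [0.1, 0.6, 0.3]
grip_width: 0.0856
```

Request:
arm_command --pt "0 0 0" --pt "0 0 0" --pt "0 0 0" --pt "0 0 0" --pt "0 0 0" --turn '[-0.125,-0.25,-0.375,-0.5,-0.62]' --hand '[0,0,0,0,0]'

```text
clock: 3.98
eef_pos: [0.4447, 0.0449, 0.3021]
tool_rot: [0.79, 0.612, 0.012, -0.019]
ft_force: [-0.1, 0.3, 0.2]
grip_width: 0.0852
```

Request:
arm_command --pt "0 0 0" --pt "0 0 0" --pt "0 0 0" --pt "0 0 0" --pt "0 0 0" --turn '[-0.125,-0.25,-0.375,-0.5,-0.62]' --hand '[0,0,0,0,0]'

```text
clock: 4.4
eef_pos: [0.4447, 0.0449, 0.302]
tool_rot: [0.566, 0.824, 0.018, -0.015]
ft_force: [0.5, -0.7, -0.1]
grip_width: 0.0853
```

Request:
arm_command --pt "0 0 0" --pt "0 0 0" --pt "0 0 0" --pt "0 0 0" --pt "0 0 0" --turn '[-0.125,-0.25,-0.375,-0.5,-0.62]' --hand '[0,0,0,0,0]'

```text
clock: 4.82
eef_pos: [0.4447, 0.0449, 0.302]
tool_rot: [0.288, 0.957, 0.021, -0.009]
ft_force: [-0.6, -0.3, -0.2]
grip_width: 0.0855
```

Run:
```python
from h import *
print(delta([.497,.168,.20],-.031)); print(get_obs()["joint_pos"].round(3))
```

```text
(array([ 2.12, 12.78, 10.73]), 'yaw', np.float64(2.5586), 'turn', np.float64(-0.5519975732275708), 'pos', array([0.4447, 0.0449, 0.302 ]), 'z', array([-0.0044,  0.0455, -0.999 ]), 't', 4.8167)
[ 7.100e-02  1.170e-01 -1.000e-03  1.454e+00  4.600e-02  6.540e-01]
```

Request:
arm_command --pt "0 0 0" --pt "0 0 0" --pt "0 0 0" --pt "0 0 0" --pt "0 0 0" --turn '[-0.125,-0.25,-0.375,-0.5,-0.62]' --hand '[0,0,0,0,0]'

```text
clock: 5.23
eef_pos: [0.4447, 0.0449, 0.302]
tool_rot: [-0.018, 1.0, 0.023, -0.002]
ft_force: [-0.2, 0.4, -0.2]
grip_width: 0.0857
```

Request:
arm_command --pt "0 0 0" --pt "0 0 0" --pt "0 0 0" --pt "0 0 0" --pt "0 0 0" --turn '[-0.125,-0.25,-0.375,-0.5,-0.62]' --hand '[0,0,0,0,0]'

```text
clock: 5.65
eef_pos: [0.4447, 0.0449, 0.302]
tool_rot: [-0.322, 0.946, 0.022, 0.005]
ft_force: [0.3, -0.4, 0.3]
grip_width: 0.0855
```

Request:
arm_command --pt "0 0 0" --pt "0 0 0" --pt "0 0 0" --pt "0 0 0" --pt "0 0 0" --turn '[-0.125,-0.25,-0.375,-0.5,-0.62]' --hand '[0,0,0,0,0]'

```text
clock: 6.07
eef_pos: [0.4447, 0.0449, 0.3021]
tool_rot: [-0.596, 0.803, 0.02, 0.012]
ft_force: [-0.2, -0.6, 0.5]
grip_width: 0.0854
```

Request:
arm_command --pt "0 0 0" --pt "0 0 0" --pt "0 0 0" --pt "0 0 0" --pt "0 0 0" --turn '[-0.125,-0.25,-0.375,-0.5,-0.62]' --hand '[0,0,0,0,0]'

```text
clock: 6.48
eef_pos: [0.4447, 0.0449, 0.302]
tool_rot: [0.812, -0.583, -0.015, -0.017]
ft_force: [0.1, -1.4, 0.7]
grip_width: 0.0852
```

Request:
arm_command --pt "0 0 0" --pt "0 0 0" --pt "0 0 0" --pt "0 0 0" --pt "0 0 0" --turn '[-0.125,-0.25,-0.375,-0.5,-0.62]' --hand '[0,0,0,0,0]'

```text
clock: 6.9
eef_pos: [0.4447, 0.0449, 0.3021]
tool_rot: [0.951, -0.307, -0.009, -0.021]
ft_force: [0.8, 0.3, 0.6]
grip_width: 0.0852
```

Request:
arm_command --pt "0 0 0" --pt "0 0 0" --pt "0 0 0" --pt "0 0 0" --pt "0 0 0" --turn '[-0.125,-0.25,-0.375,-0.5,-0.62]' --hand '[0,0,0,0,0]'

```text
clock: 7.32
eef_pos: [0.4447, 0.0449, 0.3021]
tool_rot: [1.0, -0.003, -0.002, -0.023]
ft_force: [0.0, 0.0, -0.4]
grip_width: 0.0853
```

Run:
```python
from h import *
print(delta([.497,.168,.20],-.031)); print(get_obs()["joint_pos"].round(3))
```

```text
(array([  5.21, -11.86,  10.73]), 'yaw', np.float64(-0.005), 'turn', np.float64(0.02604759990464367), 'pos', array([0.4447, 0.0449, 0.3021]), 'z', array([-0.0043,  0.0455, -0.999 ]), 't', 7.3167)
[ 7.100e-02  1.170e-01 -1.000e-03  1.454e+00  4.600e-02 -3.066e+00]
```

Request:
arm_command --pt "0 0 0" --pt "0 0 0" --pt "0 0 0" --pt "0 2 0" --pt "0 5 0" --turn '[-0.08,-0.08,-0.08,-0.08,-0.08]' --hand '[0,0,0,0,0]'

```text
clock: 7.73
eef_pos: [0.4432, 0.0224, 0.2998]
tool_rot: [1.0, 0.017, -0.001, -0.011]
ft_force: [0.8, -0.9, -0.0]
grip_width: 0.085
```

Run:
```python
from h import *
print(delta([.497,.168,.20],-.031)); print(get_obs()["joint_pos"].round(3))
```

```text
(array([  5.9 , -14.14,  10.3 ]), 'yaw', np.float64(0.0349), 'turn', np.float64(0.0658774856160691), 'pos', array([0.4432, 0.0224, 0.2998]), 'z', array([-0.0021,  0.0226, -0.9997]), 't', 7.7333)
[ 0.036  0.111 -0.012  1.448  0.023 -3.141]
```

Request:
arm_command --pt "0 2 0" --pt "0 5 0" --turn '[0,0]' --hand '[0,0]'

```text
clock: 7.9
eef_pos: [0.4447, -0.0002, 0.2986]
tool_rot: [1.0, -0.001, -0.001, -0.0]
ft_force: [0.1, 0.5, 0.4]
grip_width: 0.0855
```

Run:
```python
from h import *
print(delta([.497,.168,.20],-.031)); print(get_obs()["joint_pos"].round(3))
```

```text
(array([  5.22, -16.82,   9.86]), 'yaw', np.float64(-0.0016), 'turn', np.float64(0.029365008240666457), 'pos', array([ 4.447e-01, -2.000e-04,  2.986e-01]), 'z', array([-1.9e-03,  4.0e-04, -1.0e+00]), 't', 7.9)
[-1.000e-03  1.140e-01 -1.200e-02  1.447e+00  0.000e+00 -3.141e+00]
```

Request:
arm_command --pt "0 0 0" --pt "0 0 0" --pt "0 0 0" --pt "0 0 0" --pt "0 0 0" --turn '[0.125,0.25,0.375,0.5,0.62]' --hand '[0,0,0,0,0]'

```text
clock: 8.32
eef_pos: [0.445, -0.0002, 0.2986]
tool_rot: [0.951, -0.309, -0.001, -0.0]
ft_force: [-0.1, 0.1, 0.6]
grip_width: 0.085
```

Request:
arm_command --pt "0 0 0" --pt "0 0 0" --pt "0 0 0" --pt "0 0 0" --pt "0 0 0" --turn '[0.125,0.25,0.375,0.5,0.62]' --hand '[0,0,0,0,0]'

```text
clock: 8.73
eef_pos: [0.445, -0.0002, 0.2985]
tool_rot: [0.812, -0.584, -0.001, 0.0]
ft_force: [-0.3, -0.6, -0.4]
grip_width: 0.0849
```

Request:
arm_command --pt "0 0 0" --pt "0 0 0" --pt "0 0 0" --pt "0 0 0" --pt "0 0 0" --turn '[0.125,0.25,0.375,0.5,0.62]' --hand '[0,0,0,0,0]'

```text
clock: 9.15
eef_pos: [0.445, -0.0002, 0.2986]
tool_rot: [-0.595, 0.804, 0.001, -0.001]
ft_force: [0.6, 0.9, 0.4]
grip_width: 0.0857
```

Request:
arm_command --pt "0 0 0" --pt "0 0 0" --pt "0 0 0" --pt "0 0 0" --pt "0 0 0" --turn '[0.125,0.25,0.375,0.5,0.62]' --hand '[0,0,0,0,0]'

```text
clock: 9.57
eef_pos: [0.445, -0.0002, 0.2986]
tool_rot: [-0.321, 0.947, 0.001, -0.001]
ft_force: [0.5, 1.6, 0.3]
grip_width: 0.0853
```

Request:
arm_command --pt "0 0 0" --pt "0 0 0" --pt "0 0 0" --pt "0 0 0" --pt "0 0 0" --turn '[0.125,0.25,0.375,0.5,0.62]' --hand '[0,0,0,0,0]'

```text
clock: 9.98
eef_pos: [0.445, -0.0002, 0.2985]
tool_rot: [-0.017, 1.0, 0.0, -0.001]
ft_force: [-0.3, 0.1, 0.5]
grip_width: 0.0856
```

Request:
arm_command --pt "-1 4 0" --pt "-2 8 0" --pt "-3 11 0" --pt "-4 14 0" --pt "-5 17 2" --turn '[0.07,0.07,0.07,0.07,0.07]' --hand '[0,0,0,0,0]'

```text
clock: 10.4
eef_pos: [0.4905, 0.174, 0.2822]
tool_rot: [0.015, 1.0, 0.002, 0.003]
ft_force: [1.4, -0.1, 0.1]
grip_width: 0.0854
```

```bash
cat >> h.py <<'E'
def cloud(cam,d):
    i=camera_info(cam);T=np.linalg.inv(i["world_to_cam"]);v,u=np.mgrid[:480,:640]
    P=np.linalg.inv(i["mtx"])@np.stack([u.ravel(),v.ravel(),np.ones(u.size)])*d.ravel();W=(T[:3,:3]@P).T+T[:3,3]
    return W[(d.ravel()>0)&(W[:,0]>.36)&(W[:,0]<.64)]
def rect(W,s,name):
    q=W[s][:,:2]
    if len(q)<5: return print(name,len(q))
    (a,b),sz,ang=cv2.minAreaRect((q*1000).astype(np.float32));print(name,len(q),round(a,1),round(b,1),np.round(sz,1),round(ang,2),"z",np.median(W[s][:,2]).round(4))
E
python3 - <<'E'
from h import *
im,d=camera("wrist");save("w2",im);W=cloud("wrist",d);z,y=W[:,2],W[:,1]
print(delta([.497,.168,.067],-.031)); print(get_obs()["joint_pos"].round(3))
rect(W,(z>.075)&(z<.088)&(y>.08)&(y<.25),"grip top")
rect(W,(z>.026)&(z<.038)&(y>.13)&(y<.21),"bar/web")
rect(W,(z>.004)&(z<.009)&(y>.24)&(y<.40),"dock plate")
rect(W,(z>.036)&(z<.09)&(y>.24)&(y<.40),"clips")
E
```

```text
(array([-0.82, -1.1 , 20.83]), 'yaw', np.float64(3.116), 'turn', np.float64(0.005369790532051777), 'pos', array([0.4896, 0.1783, 0.2754]), 'z', array([-0.0021,  0.0044, -1.    ]), 't', 10.45)
[0.347 0.273 0.126 1.424 0.005 0.372]
grip top 17 487.3 171.3 [11.5 42.5] 88.46 z 0.0751
bar/web 831 527.7 155.4 [223.7  50.3] 0.08 z 0.0269
dock plate 448 507.0 310.8 [ 52.4 265.2] 86.72 z 0.0061
clips 2907 502.3 323.7 [239.4  64. ] 8.34 z 0.0646
```

View pics/w2.png

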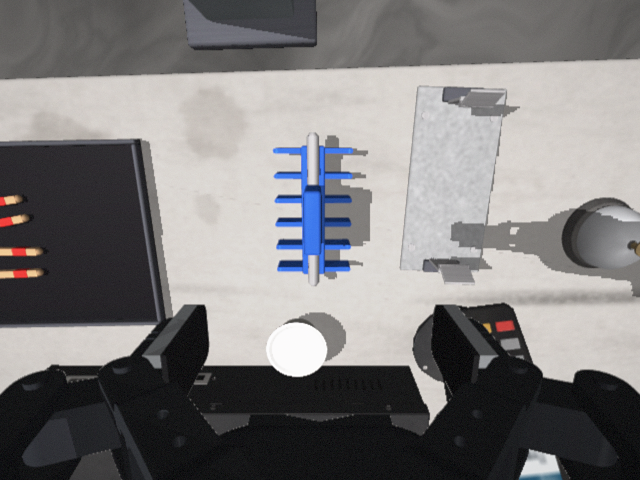

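Run:
```python
from h import *
camera("wrist");im,d=camera("wrist");W=cloud("wrist",d);z,y=W[:,2],W[:,1]
print(delta([.497,.168,.067],-.031)); print(get_obs()["joint_vel"].round(3))
rect(W,(z>.075)&(z<.088)&(y>.08)&(y<.25),"grip top")
rect(W,(z>.026)&(z<.038)&(y>.14)&(y<.20),"bar/web")
rect(W,(z>.004)&(z<.009)&(y>.24)&(y<.40),"dock plate")
rect(W,(z>.060)&(z<.09)&(y>.24)&(y<.40)&(W[:,0]<.48),"clip near")
rect(W,(z>.060)&(z<.09)&(y>.24)&(y<.40)&(W[:,0]>.48),"clip far")
```

```text
(array([-1.07, -0.51, 20.96]), 'yaw', np.float64(3.1152), 'turn', np.float64(0.004638322879752188), 'pos', array([0.4875, 0.1735, 0.2767]), 'z', array([-5.2e-03, -6.0e-04, -1.0e+00]), 't', 10.55)
[-0.041 -0.042  0.004  0.029 -0.009 -0.008]
grip top 1167 496.4 165.7 [15.8 58.8] 88.54 z 0.0812
bar/web 3173 528.8 170.0 [222.3  60. ] 0.06 z 0.0299
dock plate 13863 500.0 320.7 [148.2 279.9] 89.14 z 0.0074
clip near 348 390.8 318.5 [30.5  7.4] 88.42 z 0.0664
clip far 1305 582.7 328.2 [87.  28.6] 51.86 z 0.0775
```

Request:
arm_command --pt "-0.5 -0.3 3.5" --pt "-0.95 -0.6 7" --pt "-0.95 -0.6 11" --pt "-0.95 -0.6 15" --pt "-0.95 -0.6 16" --turn '[0.005,0.005,0.005,0.005,0.005]' --hand '[0,0,0,0,0]'

```text
clock: 10.97
eef_pos: [0.4929, 0.1636, 0.1134]
tool_rot: [0.018, 1.0, -0.001, -0.006]
ft_force: [-1.8, -0.6, -1.1]
grip_width: 0.0853
```

Run:
```python
from h import *
for _ in range(2): im,d=camera("wrist")
W=cloud("wrist",d);z,y=W[:,2],W[:,1]
print(delta([.497,.167,.057],-.030)); print(get_obs()["joint_vel"].round(3))
rect(W,(z>.075)&(z<.088)&(y>.10)&(y<.23),"grip top")
for r in spot_point("wrist","comb_grip")[:2]: print(r,world("wrist",r["location"],z=.058))
```

```text
(array([-0.23,  0.22,  6.01]), 'yaw', np.float64(3.1063), 'turn', np.float64(-0.005287864984769186), 'pos', array([0.4951, 0.1649, 0.1171]), 'z', array([-7.1e-03, -8.0e-04, -1.0e+00]), 't', 11.0667)
[ 0.009 -0.049  0.093  0.03   0.003  0.002]
grip top 4026 499.4 168.7 [16. 60.] 88.34 z 0.0832
{'location': [278.9, 326.1], 'conf': 0.89} [0.50250802 0.1692965  0.058     ]
{'location': [214.8, 553.8], 'conf': 0.32} [0.471421   0.28767894 0.058     ]
```

Request:
arm_command --pt "-0.3 0.35 3" --pt "-0.3 0.35 6.0" --pt "-0.3 0.35 6.0" --pt "-0.3 0.35 6.0" --turn '[0,0,0,0]' --hand '[0,0,0,0]'

```text
clock: 11.45
eef_pos: [0.5005, 0.1703, 0.0604]
tool_rot: [0.017, 1.0, 0.001, -0.001]
ft_force: [0.7, 0.1, 0.5]
grip_width: 0.0856
```

Request:
arm_command --pt "0 0 0" --pt "0 0 0" --pt "0 0 0" --pt "0 0 0" --pt "0 0 0" --turn '[0,0,0,0,0]' --hand '[1,1,1,1,1]'

```text
clock: 11.87
eef_pos: [0.5004, 0.1706, 0.0598]
tool_rot: [0.017, 1.0, 0.001, -0.0]
ft_force: [0.5, -0.0, -0.5]
grip_width: 0.0253
```

Request:
arm_command --pt "0 0 0" --pt "0 0 0" --pt "0 0 0" --turn '[0,0,0]' --hand '[1,1,1]'

```text
clock: 12.12
eef_pos: [0.5003, 0.1705, 0.0595]
tool_rot: [0.017, 1.0, 0.001, -0.0]
ft_force: [-0.6, -1.4, 6.2]
grip_width: 0.0151
```

Run:
```python
from h import *
print(delta([.497,.167,.057],-.030)); print(get_obs()["grip_width"])
```

```text
(array([ 0.32, -0.36,  0.25]), 'yaw', np.float64(3.1083), 'turn', np.float64(-0.0032505765527233166), 'pos', array([0.5003, 0.1705, 0.0595]), 'z', array([-5.0e-04,  1.8e-03, -1.0e+00]), 't', 12.1167)
0.01506120964155759
```

Request:
arm_command --pt "0 0 -3" --pt "0 0 -6" --pt "0 -3 -7" --pt "0 -7 -8" --pt "0 -11 -8" --turn '[0,0,0,-0.01,-0.02]' --hand '[1,1,1,1,1]'

```text
clock: 12.53
eef_pos: [0.4974, 0.0601, 0.1405]
tool_rot: [0.005, 1.0, 0.001, 0.001]
ft_force: [2.2, -0.6, -1.8]
grip_width: 0.0158
```

Request:
arm_command --pt "0 -4 0" --pt "0 -8 0" --pt "0 -12 0" --pt "0 -13.5 0" --pt "0 -13.5 0" --turn '[0,0,0,0,0]' --hand '[1,1,1,1,1]'

```text
clock: 12.95
eef_pos: [0.4937, -0.0782, 0.1377]
tool_rot: [0.01, 1.0, 0.0, -0.002]
ft_force: [-0.7, 0.1, -1.6]
grip_width: 0.0154
```

Request:
arm_command --pt "0 0 0" --pt "0 0 0" --pt "0 0 0" --turn '[0,0,0]' --hand '[1,1,1]'

```text
clock: 13.2
eef_pos: [0.4943, -0.0735, 0.1381]
tool_rot: [0.006, 1.0, 0.001, -0.001]
ft_force: [0.0, -0.0, -1.3]
grip_width: 0.015
```

Run:
```python
from h import *
im,d=camera("wrist");save("w3",im);W=cloud("wrist",d);z=W[:,2]
print(delta([.5035,-.075,.14],-.0115));o=get_obs();print(o["joint_pos"].round(3),o["ft_force"],o["grip_width"])
T=np.linalg.inv(camera_info("wrist")["world_to_cam"]);print("cam",T[:3,3].round(3))
for n in ("comb_grip","comb_bar","comb_fins"):
    for r in spot_point("wrist",n)[:1]: print(n,r)
_,s=sticks(im)
for a in s: print(a)
```

```text
(array([-0.91, -0.15, -0.18]), 'yaw', np.float64(3.1304), 'turn', np.float64(0.0003171278828522084), 'pos', array([ 0.4944, -0.0734,  0.1382]), 'z', array([-0.0024,  0.0018, -1.    ]), 't', 13.25)
[-1.480e-01  3.160e-01 -1.830e-01  1.074e+00  1.000e-03 -1.370e-01] [ 0.17554402 -0.05408037 -0.93259231] 0.015318648020352366
cam [ 0.428 -0.073  0.267]
comb_grip {'location': [314.5, 323.3], 'conf': 0.62}
(0.4847, -0.2197, 'L', 0.151, 0.01, 'ang from y', -0.114)
(0.5252, -0.2144, 'L', 0.152, 0.048, 'ang from y', -0.051)
(0.5613, -0.2167, 'L', 0.151, 0.013, 'ang from y', -0.016)
```

View pics/w3.png

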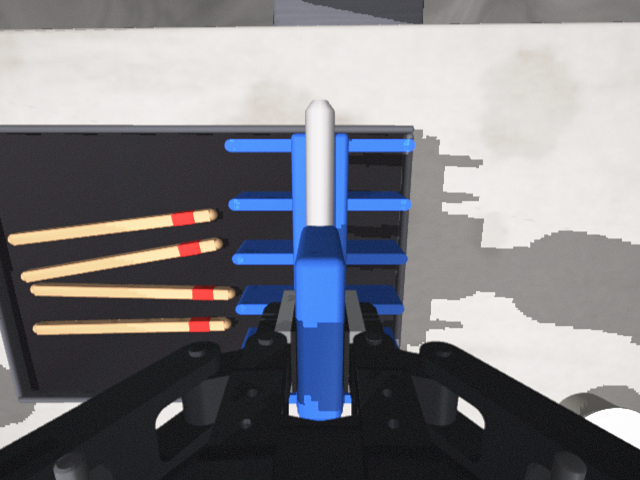

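Run:
```python
from h import *
zt=.0787+.025
for r,c in [(145.5,240),(204.5,242),(258.5,244),(145.5,400),(204.5,400),(258.5,398)]: print(r,c,world("wrist",(r,c),z=zt).round(4))
for r,c,z in [(100,320,.0787+.028),(108,320,.0787+.033)]: print("bar end",world("wrist",(r,c),z=z).round(4))
for c in ((145.5,225.5),(204.5,229),(258.5,233)): print("nose L",world("wrist",c,z=zt).round(4))
for c in ((145.5,413),(204.5,410)): print("nose R",world("wrist",c,z=zt).round(4))
```

```text
145.5 240 [ 0.4295 -0.1064  0.1037]
204.5 242 [ 0.4545 -0.1072  0.1037]
258.5 244 [ 0.4794 -0.1079  0.1037]
145.5 400 [ 0.4302 -0.0389  0.1037]
204.5 400 [ 0.4553 -0.0378  0.1037]
258.5 398 [ 0.4802 -0.0375  0.1037]
bar end [ 0.4122 -0.0725  0.1067]
bar end [ 0.4156 -0.0726  0.1117]
nose L [ 0.4294 -0.1125  0.1037]
nose L [ 0.4545 -0.1129  0.1037]
nose L [ 0.4793 -0.1129  0.1037]
nose R [ 0.4303 -0.0335  0.1037]
nose R [ 0.4554 -0.0334  0.1037]
```

Request:
arm_command --pt "-0.55 -0.1 1" --pt "-1.1 -0.1 3" --pt "-1.1 -0.1 5" --pt "-1.1 -0.1 6.5" --pt "-1.1 -0.1 7.2" --turn '[0,0,0,0,0]' --hand '[1,1,1,1,1]'

```text
clock: 13.82
eef_pos: [0.5039, -0.0752, 0.0635]
tool_rot: [0.006, 1.0, 0.001, -0.003]
ft_force: [-3.9, 1.4, 9.4]
grip_width: 0.0151
```

Request:
arm_command --pt "0 0 0" --pt "0 0 0" --pt "0 0 0" --turn '[0,0,0]' --hand '[1,1,1]'

```text
clock: 14.07
eef_pos: [0.506, -0.0757, 0.0668]
tool_rot: [0.007, 1.0, 0.001, -0.0]
ft_force: [-0.9, -0.1, -2.1]
grip_width: 0.0154
```

Run:
```python
from h import *
im,d=camera("wrist");save("w4",im[:, :520])
print(delta([.5055,-.075,.066],-.0115));o=get_obs();print(o["ft_force"])
zt=get_obs()["eef_pos"][2]-.0345
# fins: blue mask in rectified view at fin-top height, rows profile left of the bar
w=warp("wrist",im,zt,.42,.58,-.30,.0);h=cv2.cvtColor(w,cv2.COLOR_RGB2HSV)
save("rect4",w)
```

```text
(array([0.05, 0.08, 0.1 ]), 'yaw', np.float64(3.1284), 'turn', np.float64(-0.0016883157485256817), 'pos', array([ 0.506 , -0.0758,  0.067 ]), 'z', array([-4.0e-04,  1.3e-03, -1.0e+00]), 't', 14.1167)
[ 0.25506725 -0.22482113 -0.87169266]
```

View pics/w4.png

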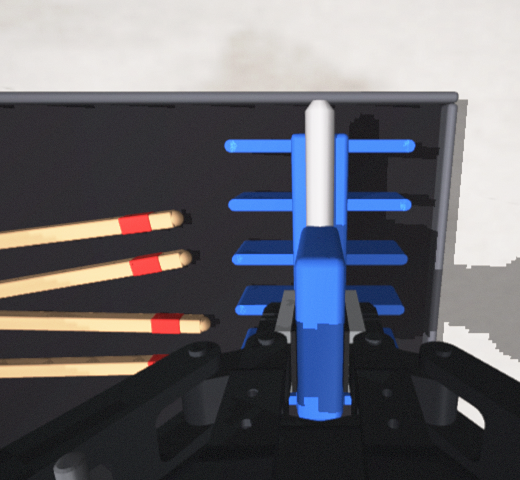

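Run:
```python
from h import *
for n,r,c in (("D",218,180),("C",258.5,188),("B",324.5,206)): print(n,world("wrist",(r,c),z=.008).round(4))
zt=get_obs()["eef_pos"][2]-.0345
for c in ((145.5,228),(204.5,232),(258.5,236),(145.5,410),(204.5,408)): print("fin",world("wrist",c,z=zt).round(4))
```

```text
D [ 0.4765 -0.1463  0.008 ]
C [ 0.4982 -0.1446  0.008 ]
B [ 0.5365 -0.1387  0.008 ]
fin [ 0.4409 -0.1134  0.0325]
fin [ 0.4659 -0.1136  0.0325]
fin [ 0.4908 -0.1136  0.0325]
fin [ 0.4419 -0.0368  0.0325]
fin [ 0.4669 -0.0364  0.0325]
```

Request:
arm_command --pt "-0.1 0 0.15" --pt "-0.1 -0.5 0.15" --pt "-0.1 -1.3 0.15" --pt "-0.1 -2.1 0.15" --pt "-0.1 -2.9 0.15" --turn '[0,0,0,0,0]' --hand '[1,1,1,1,1]'

```text
clock: 14.53
eef_pos: [0.506, -0.1058, 0.065]
tool_rot: [0.007, 1.0, 0.001, -0.001]
ft_force: [0.8, -0.3, -1.4]
grip_width: 0.0153
```

Request:
arm_command --pt "0 -0.6 0" --pt "0 -1.2 0" --pt "0 -1.8 0" --pt "0 -2.4 0" --pt "0 -3 0" --turn '[0,0,0,0,0]' --hand '[1,1,1,1,1]'

```text
clock: 14.95
eef_pos: [0.5055, -0.1354, 0.0648]
tool_rot: [0.007, 1.0, 0.001, -0.001]
ft_force: [0.3, -0.1, -1.4]
grip_width: 0.0153
```

Run:
```python
from h import *
im,d=camera("wrist");save("w5",im)
print(delta([.5055,-.215,.065],-.0115));o=get_obs();print(o["ft_force"])
```

```text
(array([-0.1 , -7.86, -0.02]), 'yaw', np.float64(3.1272), 'turn', np.float64(-0.002897140498327566), 'pos', array([ 0.5056, -0.1364,  0.0648]), 'z', array([-1.7e-03,  4.0e-04, -1.0e+00]), 't', 15.0)
[ 0.48652441 -1.1289715  -2.05317981]
```

View pics/w5.png

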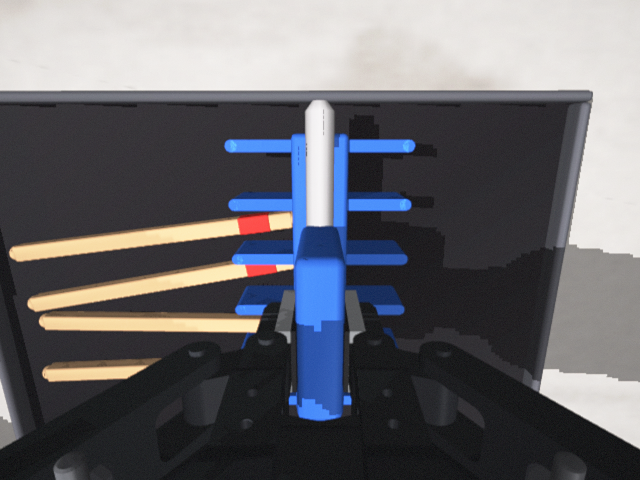

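Request:
arm_command --pt "0 -0.6 0" --pt "0 -1.2 0" --pt "0 -1.8 0" --pt "0 -2.4 0" --pt "0 -3 0" --turn '[0,0,0,0,0]' --hand '[1,1,1,1,1]'

```text
clock: 15.42
eef_pos: [0.5052, -0.1653, 0.0648]
tool_rot: [0.007, 1.0, 0.001, -0.001]
ft_force: [0.8, 0.3, -2.0]
grip_width: 0.0148
```

Request:
arm_command --pt "0 -0.6 0" --pt "0 -1.2 0" --pt "0 -1.8 0" --pt "0 -2.4 0" --pt "0 -3 0" --turn '[0,0,0,0,0]' --hand '[1,1,1,1,1]'

```text
clock: 15.83
eef_pos: [0.5047, -0.1953, 0.0647]
tool_rot: [0.007, 1.0, 0.001, -0.001]
ft_force: [0.2, -0.3, -1.5]
grip_width: 0.0154
```

Request:
arm_command --pt "0 -0.6 0" --pt "0 -1.2 0" --pt "0 -1.8 0" --pt "0 -2.2 0" --pt "0 -2.2 0" --turn '[0,0,0,0,0]' --hand '[1,1,1,1,1]'

```text
clock: 16.25
eef_pos: [0.5045, -0.2177, 0.0647]
tool_rot: [0.007, 1.0, 0.001, -0.001]
ft_force: [0.9, 0.6, -1.4]
grip_width: 0.0154
```

Run:
```python
from h import *
im,d=camera("wrist");save("w6",im)
print(delta([.5055,-.215,.065],-.0115));o=get_obs();print(o["ft_force"],o["joint_pos"].round(3))
```

```text
(array([-0.11,  0.22, -0.04]), 'yaw', np.float64(3.1275), 'turn', np.float64(-0.0025637709228591987), 'pos', array([ 0.5044, -0.2172,  0.0646]), 'z', array([-0.0018,  0.0016, -1.    ]), 't', 16.3)
[ 0.40632294  0.89986684 -0.92565577] [-0.407  0.481 -0.145  0.948  0.001 -0.393]
```

View pics/w6.png

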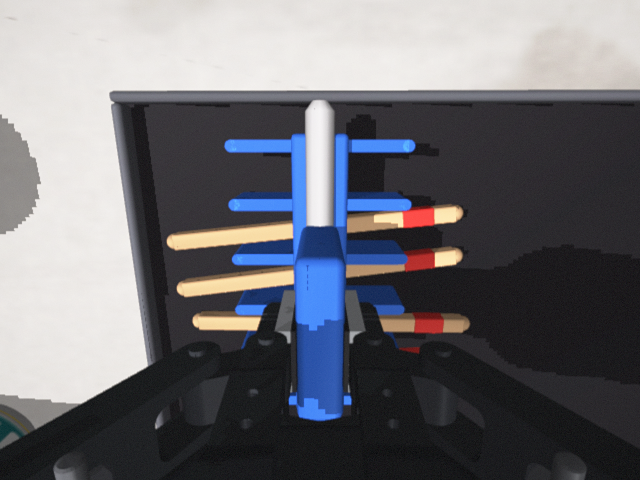

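Request:
arm_command --pt "-0.4 0 0" --pt "-0.8 0 0" --pt "-1.2 0 0" --pt "-1.5 0 0" --pt "-1.5 0 0" --turn '[-0.003,-0.003,-0.003,-0.003,-0.003]' --hand '[1,1,1,1,1]'

```text
clock: 16.72
eef_pos: [0.5205, -0.2168, 0.0647]
tool_rot: [0.005, 1.0, 0.001, -0.0]
ft_force: [-0.4, -0.5, -2.1]
grip_width: 0.0155
```

Request:
arm_command --pt "0.5 0 0" --pt "1.0 0 0" --pt "1.5 0 0" --pt "1.9 0 0" --pt "2.3 0 0" --turn '[0,0,0,0,0]' --hand '[1,1,1,1,1]'

```text
clock: 17.13
eef_pos: [0.4957, -0.2167, 0.0648]
tool_rot: [0.005, 1.0, 0.001, -0.001]
ft_force: [-0.0, -1.0, -1.8]
grip_width: 0.0152
```

Request:
arm_command --pt "0 0 0" --pt "0 0 0" --pt "-0.3 0 0" --pt "-0.6 0 0" --pt "-0.6 0 0" --turn '[0,0,0,0,0]' --hand '[1,1,1,1,1]'

```text
clock: 17.55
eef_pos: [0.5036, -0.2169, 0.0649]
tool_rot: [0.005, 1.0, 0.001, -0.0]
ft_force: [-0.0, 0.1, -1.1]
grip_width: 0.0155
```

Request:
arm_command --pt "0 0 0" --pt "0 0 -1" --pt "0 0 -3" --pt "0 0 -6" --pt "0 0 -8" --turn '[0,0,0,0,0]' --hand '[1,1,1,1,1]'

```text
clock: 17.97
eef_pos: [0.503, -0.217, 0.1472]
tool_rot: [0.005, 1.0, 0.0, -0.0]
ft_force: [0.4, 0.1, -1.2]
grip_width: 0.0152
```

Request:
arm_command --pt "0 4 -1" --pt "0 8 -2" --pt "0 12 -3" --pt "0 16 -4" --pt "0 20 -5" --turn '[0,0,0,0,0]' --hand '[1,1,1,1,1]'

```text
clock: 18.38
eef_pos: [0.5044, -0.0154, 0.1964]
tool_rot: [0.005, 1.0, 0.001, -0.0]
ft_force: [0.8, -0.5, -1.5]
grip_width: 0.0154
```

Run:
```python
from h import *
im,d=camera("top")
for c in ("top","wrist"):
    im,d=camera(c);_,s=sticks(im,c);print(c);[print(a) for a in s]
print(delta([.479,.315,.19],-.063))
w,_=sticks(im);save("w7",w)
```

```text
top
(0.4753, -0.2597, 'L', 0.075, 0.013, 'ang from y', 0.016)
(0.5003, -0.2582, 'L', 0.075, 0.013, 'ang from y', 0.012)
(0.5255, -0.2535, 'L', 0.07, 0.013, 'ang from y', 0.013)
(0.5505, -0.2552, 'L', 0.077, 0.013, 'ang from y', 0.008)
wrist
(0.4731, -0.2145, 'L', 0.132, 0.01, 'ang from y', 0.01)
(0.4977, -0.2165, 'L', 0.14, 0.01, 'ang from y', 0.009)
(0.5228, -0.2145, 'L', 0.15, 0.011, 'ang from y', 0.01)
(0.5474, -0.2207, 'L', 0.151, 0.011, 'ang from y', 0.01)
(array([ 2.79, 32.9 ,  0.73]), 'yaw', np.float64(3.1372), 'turn', np.float64(0.05864907196582436), 'pos', array([ 0.5054, -0.0141,  0.1969]), 'z', array([ 0.0013,  0.0014, -1.    ]), 't', 18.5333)
```

View pics/w7.png

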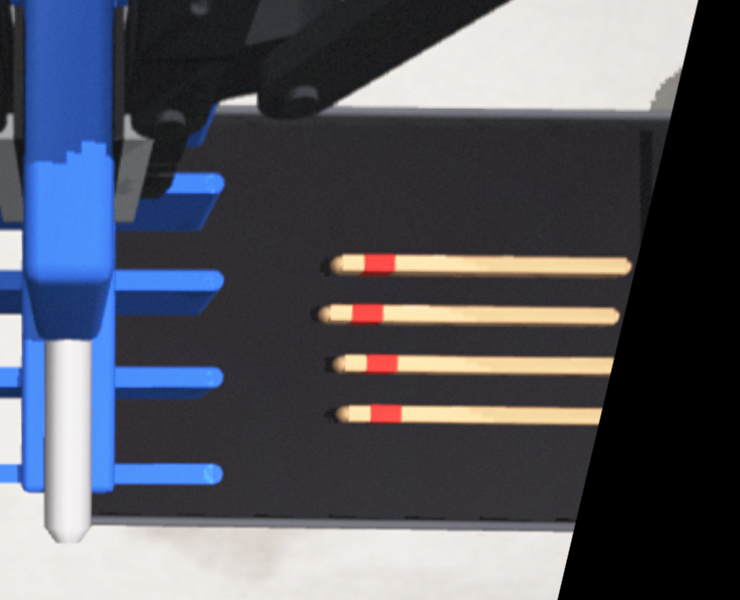

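Request:
arm_command --pt "0.5 4 0" --pt "1 8 0" --pt "1.5 12 0" --pt "2 16 0" --pt "2.5 20 0" --turn '[0,0.02,0.04,0.058,0.058]' --hand '[1,1,1,1,1]'

```text
clock: 18.95
eef_pos: [0.4817, 0.1835, 0.1955]
tool_rot: [0.036, 0.999, 0.0, -0.001]
ft_force: [0.8, 0.0, -1.2]
grip_width: 0.0156
```

Request:
arm_command --pt "0 0 0" --pt "0 0 0" --pt "0 0 0" --turn '[0,0,0]' --hand '[1,1,1]'

```text
clock: 19.2
eef_pos: [0.4818, 0.1823, 0.1951]
tool_rot: [0.034, 0.999, 0.0, -0.001]
ft_force: [-0.6, -0.4, -2.0]
grip_width: 0.0154
```

Run:
```python
from h import *
im,d=camera("wrist");W=cloud("wrist",d);z,y,x=W[:,2],W[:,1],W[:,0]
print(delta([.479,.315,.19],-.063))
rect(W,(z>.0035)&(z<.0095)&(y>.26)&(y<.39),"dock plate")
rect(W,(z>.058)&(z<.075)&(y>.26)&(y<.40)&(x<.45),"clip near")
rect(W,(z>.058)&(z<.075)&(y>.26)&(y<.40)&(x>.5),"clip far")
for n,zz in (("dock_base",.006),("dock_mouth",.0445)):
    for r in spot_point("wrist",n)[:1]: print(n,r,world("wrist",r["location"],z=zz).round(4))
w=warp("wrist",im,.006,.36,.60,.16,.44,.0004);save("w8",w)
```

```text
(array([ 1.23, 13.27,  0.53]), 'yaw', np.float64(3.0715), 'turn', np.float64(-0.007091349827323956), 'pos', array([0.482 , 0.1818, 0.1952]), 'z', array([-2.3e-03,  6.0e-04, -1.0e+00]), 't', 19.25)
dock plate 21866 503.8 314.7 [255.1 101.6] 0.23 z 0.0065
clip near 704 391.6 320.4 [31.2  8.2] 85.76 z 0.065
clip far 1273 585.0 310.3 [64.2 83.8] 29.73 z 0.0683
dock_base {'location': [201.0, 478.4], 'conf': 0.84} [0.4746 0.318  0.006 ]
dock_mouth {'location': [211.3, 499.8], 'conf': 0.73} [0.4766 0.3186 0.0445]
```

View pics/w8.png

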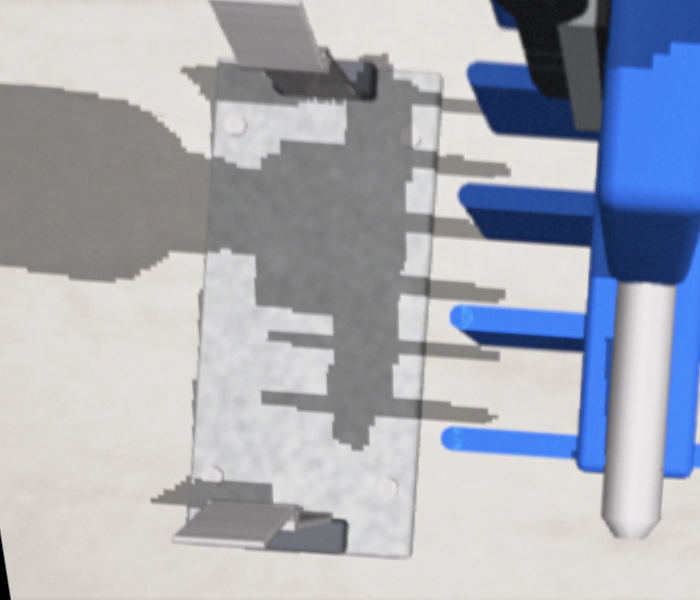

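Request:
arm_command --pt "0.4 4 0" --pt "0.8 8 0" --pt "1.2 12 0" --pt "1.2 13.3 3" --pt "1.2 13.3 5" --turn '[-0.006,-0.006,-0.006,-0.006,-0.006]' --hand '[1,1,1,1,1]'

```text
clock: 19.77
eef_pos: [0.4801, 0.3195, 0.1451]
tool_rot: [0.03, 1.0, 0.002, 0.0]
ft_force: [-0.6, -0.6, -2.2]
grip_width: 0.0151
```

Request:
arm_command --pt "0 0 0" --pt "0 0 0" --pt "0 0 0" --turn '[0,0,0]' --hand '[1,1,1]'

```text
clock: 20.02
eef_pos: [0.4798, 0.3158, 0.1466]
tool_rot: [0.032, 0.999, 0.001, -0.001]
ft_force: [-0.8, 0.7, -1.2]
grip_width: 0.0154
```

Run:
```python
from h import *
im,d=camera("wrist");W=cloud("wrist",d)
print(delta([.4788,.315,.0655],-.064))
save("w9",im)
```

```text
(array([ 0.13, -0.15,  8.18]), 'yaw', np.float64(3.0771), 'turn', np.float64(-0.00046634756612862205), 'pos', array([0.4802, 0.3161, 0.1473]), 'z', array([ 4.0e-04,  2.8e-03, -1.0e+00]), 't', 20.0667)
```

Request:
arm_command --pt "0.1 -0.1 1" --pt "0.1 -0.1 2.5" --pt "0.1 -0.1 4" --pt "0.1 -0.1 5" --pt "0.1 -0.1 5.5" --turn '[0,0,0,0,0]' --hand '[1,1,1,1,1]'

```text
clock: 20.48
eef_pos: [0.4774, 0.3151, 0.0895]
tool_rot: [0.032, 1.0, 0.0, -0.001]
ft_force: [1.1, -1.0, 0.1]
grip_width: 0.0151
```

Request:
arm_command --pt "0 0 0.4" --pt "0 0 0.8" --pt "0 0 1.2" --pt "0 0 1.4" --turn '[0,0,0,0]' --hand '[1,1,1,1]'

```text
clock: 20.82
eef_pos: [0.4785, 0.3167, 0.0774]
tool_rot: [0.031, 1.0, 0.002, 0.0]
ft_force: [1.8, -0.3, 2.9]
grip_width: 0.0155
```

Request:
arm_command --pt "0 0 0.4" --pt "0 0 0.8" --pt "0 0 1.1" --pt "0 0 1.3" --pt "0 0 1.3" --turn '[0,0,0,0,0]' --hand '[1,1,1,1,1]'

```text
clock: 21.23
eef_pos: [0.4771, 0.3158, 0.0652]
tool_rot: [0.031, 1.0, 0.001, -0.001]
ft_force: [-5.0, -3.0, 14.0]
grip_width: 0.0151
```

Run:
```python
from h import *
im,d=camera("wrist")
print(delta([.4788,.315,.0655],-.064),get_obs()["ft_force"])
```

```text
(array([-0.18, -0.07, -0.03]), 'yaw', np.float64(3.0795), 'turn', np.float64(0.001946910599329943), 'pos', array([0.4771, 0.3158, 0.0652]), 'z', array([-0.0021,  0.0013, -1.    ]), 't', 21.2833) [-4.33623237 -3.2769274  14.25943408]
```

Request:
arm_command --pt "0 0 0.2" --pt "0 0 0.4" --pt "0 0 0.4" --turn '[0,0,0]' --hand '[1,1,1]'

```text
clock: 21.53
eef_pos: [0.4771, 0.3158, 0.0652]
tool_rot: [0.031, 1.0, 0.001, -0.0]
ft_force: [-11.1, -8.0, 36.3]
grip_width: 0.0152
```

Request:
arm_command --pt "0 0 -0.3" --pt "0 0 -0.5" --pt "0 0 -0.5" --turn '[0,0,0]' --hand '[1,1,1]'

```text
clock: 21.78
eef_pos: [0.4774, 0.316, 0.0653]
tool_rot: [0.031, 1.0, 0.001, -0.001]
ft_force: [-2.3, -2.2, 10.8]
grip_width: 0.0148
```

Request:
arm_command --pt "0 0 0" --pt "0 0 0" --pt "0 0 0" --pt "0 0 0" --pt "0 0 0" --turn '[0,0,0,0,0]' --hand '[0,0,0,0,0]'

```text
clock: 22.2
eef_pos: [0.4774, 0.3159, 0.0639]
tool_rot: [0.031, 1.0, 0.0, -0.001]
ft_force: [-0.2, 0.0, 0.5]
grip_width: 0.075
```

Request:
arm_command --pt "0 0 0" --pt "0 0 -2" --pt "0 0 -5" --pt "0 0 -9" --pt "0 0 -12" --turn '[0,0,0,0,0]' --hand '[0,0,0,0,0]'

```text
clock: 22.62
eef_pos: [0.478, 0.316, 0.1867]
tool_rot: [0.031, 1.0, 0.001, -0.001]
ft_force: [2.0, 1.9, -0.1]
grip_width: 0.0854
```

Request:
arm_command --pt "0 -4 -2" --pt "0 -8 -4" --pt "0 -10 -6" --pt "0 -10 -6" --pt "0 -10 -6" --turn '[0,0,0,0,0]' --hand '[0,0,0,0,0]'

```text
clock: 23.03
eef_pos: [0.4726, 0.2153, 0.2461]
tool_rot: [0.032, 0.999, 0.002, 0.001]
ft_force: [-1.0, 0.6, -0.3]
grip_width: 0.0856
```

Run:
```python
from h import *
camera("wrist");camera("wrist");im,d=camera("wrist");W=cloud("wrist",d);z,y,x=W[:,2],W[:,1],W[:,0]
print(delta([.479,.315,.19],-.064),get_obs()["grip_width"])
rect(W,(z>.082)&(z<.095)&(y>.26)&(y<.38)&(x>.42)&(x<.53),"grip top (want z .086)")
rect(W,(z>.03)&(z<.046)&(y>.26)&(y<.40)&(x>.37)&(x<.58),"bar")
rect(W,(z>.058)&(z<.075)&(y>.26)&(y<.40)&(x<.45),"clip near")
rect(W,(z>.058)&(z<.075)&(y>.26)&(y<.40)&(x>.54)&(x<.60),"clip far")
_,s=sticks(im);[print(a) for a in s]
im,d=camera("top");_,s=sticks(im,"top");[print(a) for a in s]
for n,zz in [("dip_red",0),("dip_white",0),("call_bell",0),("comb_grip",.064),("dock_base",.006)]:
    for r in spot_point("top",n)[:1]: print(n,round(r["conf"],2),world("top",r["location"],z=zz).round(4))
```

```text
(array([-0.18,  9.88,  5.33]), 'yaw', np.float64(3.0801), 'turn', np.float64(0.002515925316868284), 'pos', array([0.4713, 0.2165, 0.2432]), 'z', array([-0.0035,  0.0011, -1.    ]), 't', 23.1833) 0.08547277029992491
grip top (want z .086) 1516 473.6 316.1 [16.9 59.4] 86.94 z 0.0856
bar 4536 475.2 316.3 [ 79.9 168.6] 86.67 z 0.0336
clip near 477 418.8 318.9 [30.2 63.2] 86.36 z 0.0648
clip far 453 578.5 302.4 [20.3 45.8] 81.05 z 0.0673
(0.476, -0.2225, 'L', 0.15, 0.014, 'ang from y', 0.01)
(0.5008, -0.2202, 'L', 0.151, 0.014, 'ang from y', 0.011)
(0.5259, -0.2132, 'L', 0.151, 0.013, 'ang from y', 0.011)
(0.551, -0.219, 'L', 0.15, 0.014, 'ang from y', 0.009)
dip_red 0.56 [ 0.451  -0.4202  0.    ]
call_bell 0.96 [0.5345 0.48   0.    ]
comb_grip 0.25 [ 0.5965 -0.4037  0.064 ]
dock_base 0.94 [0.4802 0.3175 0.006 ]
```

Run:
```python
from h import *
im,d=camera("wrist");W=cloud("wrist",d);z,y,x=W[:,2],W[:,1],W[:,0]
rect(W,(z>.058)&(z<.075)&(y>.29)&(y<.35)&(x<.41),"clip near, was 391.6")
rect(W,(z>.058)&(z<.072)&(y>.29)&(y<.33)&(x>.54)&(x<.60),"clip far")
rect(W,(z>.082)&(z<.095)&(y>.26)&(y<.38)&(x>.42)&(x<.53),"grip top")
job_done()
```

```text
clip near, was 391.6 438 391.4 320.7 [30.   7.7] 86.6 z 0.0653
clip far 339 577.9 302.6 [19.9 44.3] 83.14 z 0.0658
grip top 1542 474.8 316.0 [16.7 59.7] 86.64 z 0.0863
the job is handed in; nothing more can be done
```

I combed the four chopsticks into separate rows, pressed the comb into its dock and let go. The job was handed in at about 23 s of the 72 s allowed.

**Chopsticks:** in the last camera check all four lay parallel to the tray's long sides to within about 0.003 rad. Neighbouring centre lines were about 25 mm apart. They were swept lengthwise with the comb, then nudged sideways both ways to straighten them. I did not measure their height separately, but they show full length and flat in the picture.

**Comb in the dock:** it bottomed firmly, reaching 36 N when pressed with no further travel. After release the grip point measured about 58 mm above the plate. It was within about 3 mm of the dock's centre and 0.01 rad of its direction.

**Clips:** the near clip is back where it was before docking. The far clip's depth reading was mixed up with other points, so I judged it closed only from the comb's seated depth.

**Bystanders:** the red dip cup and the bell read within about 1 cm of where they started, which is the detector's scatter. The white cup and the can were not found reliably at the end, but the arm stayed well clear of both.

**Problem on the way:** the last joint reached its range limit early and tilted the tool by about 2.6 degrees. I drove it to the opposite limit, which took the tilt out before I gripped the comb.

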